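Scan out and unhitch a trailer tongue in the store room

TASK

Book the trailer tongue out by squeezing the tag scanner's orange trigger all the way and letting it spring back. Then pull the red hitch latch sideways against its spring until the tooth is clear, lift the tongue off the ball, and finish while holding it up in the gripper, level and still, with the coupler at least 6 cm higher than it sat. Leave everything else on the table where it is.

Things in the scene. Friction and masses are not known exactly. Their poses are not given: they have to be found in the camera images.
- stand: blue hitch stand fixed to the table: base plate 270 x 90 x 12 mm with a steel ball (50 mm across, flat top, flat underside on a 19 mm neck). Origin on the table under the ball; z up, x from the ball along the plate to a saddle 160 mm away, whose two low cheeks keep the tube from swinging. The ball's flat top is 80 mm above the table.
- tongue: loose trailer tongue, 0.5 to 0.8 kg in all: grey coupler cup (66 mm across, 40 mm deep, mouth down, 2 mm play) over the ball, 40 x 40 mm aluminium tube along its +x to x = 203 mm, resting in the saddle. Origin at the ball's flat top when seated (80 mm up); x along the tube, z up, y to the side where the latch pulls out. Balances roughly under the latch grip.
- latch_grip (a point): middle of the latch's red upright grip on top of the coupler: 16 mm thick (tongue y), 34 mm long (tongue x), standing 45 mm above a steel slide plate. The point is 25 mm above the plate, 20 mm below the grip's top; when seated 120 mm above the table and 22 mm along the tongue's x. Axes as the tongue's. The tongue can be carried by this grip.
- latch (a joint): travel of the latch along the tongue's +y, m: 0 home (tooth under the ball holds the tongue down), 0.020 at its stop. A spring pushes it home, 3 N at 0 rising to 9 N at the stop. The tooth is clear of the ball from about 0.013; keep it pulled while lifting the first 45 mm, after that it may spring home.
- coupler (a point): centre of the top of the coupler cup, 8 mm above the tongue's origin (88 mm above the table when seated). Axes as the tongue's.
- scanner: black and yellow tag scanner fixed head down in a dock, its handle upright. Origin on the table; z up, nose to -x. Dock base 200 x 90 mm, from x = -145 to +55 mm; head 60 mm wide, its top 64 mm above the table; handle 30 mm (x) by 36 mm (y), top at 140 mm. An upright white tag plate, 80 mm high, stands at x = -138 mm.
- scanner_grasp (a point): where to squeeze: between the handle's back and the orange trigger, 122 mm above the table; axes as the scanner's, close the fingers along x. From here the handle's back is at x = +22 mm, the trigger's front at about -34 mm when free, -22 mm when squeezed; trigger 22 mm wide in y. The handle's top is 18 mm above this point, the trigger's top 10 mm, the head 58 mm below.
- trigger (a joint): angle of the orange trigger, hinged at its lower end, rad: 0 free, 0.25 fully squeezed against the handle. A spring returns it; about 3 N at the squeeze point starts it, 6 N closes it.
- tin_red: bystander, loose: red-labelled tin, 66 mm across, 85 mm tall, origin under its middle
- tin_green: bystander, loose: green-labelled tin, 74 mm across, 105 mm tall, origin under its middle
- jar: bystander, loose: amber jar with yellow lid, 70 mm across, 100 mm tall, origin under its middle
- wine: bystander, loose: standing wine bottle, 74 mm across, 290 mm tall, origin under its middle
- carton: bystander, loose: cardboard carton 90 x 130 x 50 mm, origin under its middle
- screwdriver: bystander, loose: screwdriver lying flat towards the far side of the table
- bolt_tray: bystander, loose: blue open tray 120 x 90 x 40 mm, origin under its middle
Not all that is in view belongs to the job. Of the things like the tongue, leave any that is pink; of the rest the larger one is meant. What is shaped like the scanner but green is not meant.

How it is judged:
On the way, in this order (a step that is already met when the one before it is completed fails the run):
1. the scanner's trigger is squeezed nearly fully (over 0.19 rad) while the tongue still sits on the ball (value of joint trigger above 0.19 rad and distance of coupler from where it was at the start of the episode below 0.02 m), for 0.1 s.
2. the trigger has sprung back (under 0.06 rad) (value of joint trigger below 0.06 rad), for 0.1 s.
3. the latch is pulled sideways over 11 mm while the tongue still sits on the ball (value of joint latch above 0.011 m and z of coupler in the frame of stand below 0.1 m and horizontal distance between coupler and stand below 0.01 m), for 0.1 s.
4. the tongue is off the ball, coupler over 50 mm higher than it sat (z of coupler in the frame of stand above 0.138 m), for 0.2 s.
At the end, for the whole second after the job is handed in: The program ends with the gripper's fingers holding the tongue or its latch (over 3 N): coupler more than 50 mm above where it sat, tilted less than 15 degrees, still (under 30 mm/s and 0.2 rad/s), touching neither the stand nor any bystander; the scanner's trigger is back (under 0.06 rad) (z of coupler in the frame of stand above 0.138 m and angle between tongue's own z axis and vertical below 0.26 rad and contact force between the fingers and tongue above 3 N and contact force between tongue and stand below 0.2 N and linear speed of tongue below 0.03 m/s and angular speed of tongue below 0.2 rad/s and value of joint trigger below 0.06 rad and contact force between tongue and tin_red below 0.2 N and contact force between tongue and tin_green below 0.2 N and contact force between tongue and jar below 0.2 N and contact force between tongue and wine below 0.2 N and contact force between tongue and carton below 0.2 N and contact force between tongue and screwdriver below 0.2 N and contact force between tongue and bolt_tray below 0.2 N); the arm keeps its last pose, push and grip.
It fails at once if a bystander is shifted by more than 30 mm (distance of any of tin_red, tin_green, jar, wine, carton, screwdriver, bolt_tray from where it was at the start of the episode above 0.03 m).
It also fails if it takes over 48 s, if anything falls off the work surface, if the arm or the gripper's body presses on something with over 40 N, if the wrist force passes 120 N, or if a joint passes its speed limit or range.

ROBOT

A 7-joint arm with a two-finger parallel gripper is mounted at the origin on the work surface. World frame = base frame: x ahead of the robot, y to its left, z up, the work surface at z = 0. Lengths are in m, angles in rad, forces in N, time in s.
With the tool pointing down it reaches from about 0.425 to 0.875 m from the base axis. Payload 4.7 kg.
Tool frame: the origin (TCP) lies midway between the tips of the shut fingers; the grasp point (between the pads) lies 19 mm behind it (ctrl.grip_point_offset is the distance from the TCP to the grasp point, in m); z points along the fingers, y is the line along which they close (so a half turn about z gives the same grasp; the last joint's range is limited). The gripper opens to 87 mm and grips with 3 to 60 N. Pads are 19 mm wide; open, the fingers measure 117 mm over their backs; the gripper's body (75 mm by 190 mm) begins 51 mm behind the grasp point.
Start: joints at [1.236, 0.321, -0.07, 1.45, 0.023, 1.371, -0.057], TCP at [0.222, -0.611, 0.184] pointing down, gripper open.
Joint ranges: [-2.86, 2.86], [-0.3, 2.09], [-1.38, 1.24], [0.06, 2.45], [-1.56, 4.7], [0.09, 2.05], [-2.69, 2.69]. Speed limits (rad/s): [2.57, 2.57, 3.14, 3.14, 3.14, 3.14, 3.14].

INTERFACE

Orientations are given as a rotation vector (axis times angle).
In Python, from bench import ctrl gives the robot as it stands. The module is installed in compiled form; this text tells all that it offers.
- The arm moves only by the shell command python3 -m handwheel 'ROWS' [OPENING] [FORCE]. ROWS is JSON, a list of rows, each an object of numbers: "x", "y", "z": the shift along the tool's x, y, z in m; "wx", "wy", "wz": the turn, a rotation vector about the tool's x, y, z in degrees. A call has 1 to 10 rows; each row is the pose to reach, as a shift and turn from the pose commanded when the call began, along the tool's axes at that moment; what a row does not reach only later rows make up. A row lasts 1/12 s, in which the tool goes at most 41.7 mm and 7.16 degrees, less where a joint would pass 70% of its speed; a pose out of reach is approached as far as the arm can. A call with a gripper value outside its range is refused whole. OPENING is the finger opening in m, from 0 to 0.087, set as the call begins (- or left out, the last holds). The fingers move at their own pace and stop on an object; FORCE is the grip in N (left out, the last holds). Time passes only in rows, so rows that repeat a pose let the fingers close. It gives the time, the measured TCP pose, the force, the opening and the grip force at its end, in the units of the state.
- ctrl.get_state(): the state, without advancing time (a new reading comes with each control period).
- ctrl.get_image(name): name is "scene" or "top" or "wrist"; returns a dict with "image" (420x560x3 uint8, red, green, blue), "K" (3x3 intrinsics, pixels), "world_to_cam" (4x4, takes a point from world to camera coordinates); the wrist camera has in their place "hand_eye" (4x4, takes a point from camera to tool coordinates, whose origin is the TCP and whose axes are the flange's). Camera axes: x right, y down, z forward; pixel columns grow to the right and rows downward; lengths in m; the calibration is good to about 2 mm. A picture is of the moment at which its call begins: read the wrist's pose just before it. There is no depth.
- ctrl.close_job(): hands the job in; it is judged then, once.
The state is a dict: "time": time; "joint_positions": joint angles; "qd": joint speeds; "joint_torque": joint torques, N m; "position": TCP position; "tool_rot": TCP orientation; "ft_force": force on the tool from outside, world axes, zero at the start; "torque": the same for the moment, N m; "grip_width": opening from 0.0 (shut) to 1.0 (fully open); "grip_force": force on a finger pad.
Only numpy, scipy, OpenCV 4.12 (cv2) and the standard library are available. Lean on these libraries where they do the work, as an engineer would, in place of code of your own. Each camera call takes 0.05 s, during which the arm holds its last target. There are 200 camera calls.

## Working session

There is one attempt and no reset: what is moved stays moved. The work goes in short steps, Python scripts to look and compute and a shell command to move; the robot and the scene stay as the last step left them, time stands still between calls to the robot, and variables do not carry over. Pictures are saved under pics/ and viewed, at most 10 in all, crops included, and the job is handed in when it is done.

```bash
mkdir -p pics
cat > h.py <<'E'
import numpy as np, cv2
from bench import ctrl
from scipy.spatial.transform import Rotation as R
def grab(n):
    s=ctrl.get_state(); d=ctrl.get_image(n); im=d["image"]
    K=np.array(d["K"])
    if n=="wrist":
        T=np.eye(4);T[:3,:3]=R.from_rotvec(s["tool_rot"]).as_matrix();T[:3,3]=s["position"]
        C=T@np.array(d["hand_eye"])
    else: C=np.linalg.inv(np.array(d["world_to_cam"]))
    return im[:,:,::-1].copy(),K,C
def plane(u,v,z,K,C):
    r=C[:3,:3]@np.linalg.solve(K,[u,v,1.]); o=C[:3,3]
    return o+r*(z-o[2])/r[2]
def proj(p,K,C):
    q=np.linalg.inv(C)@np.append(p,1); q=K@q[:3]; return q[:2]/q[2]
E
python3 - <<'E'
from h import *
for n in("scene","top"):
    im,K,C=grab(n); cv2.imwrite(f"pics/{n}.png",im); np.savez(f"{n}.npz",im=im,K=K,C=C); print(n,C[:3,3].round(3),C[:3,2].round(3),K[0,0])
s=ctrl.get_state(); print(s)
E
```

```text
scene [1.442 0.092 1.173] [-0.659 -0.067 -0.749] 424.3729438308658
top [0.362 0.031 1.321] [ 0.123 -0.002 -0.992] 383.6718534116039
{'time': 0.1, 'joint_positions': array([ 1.23607394,  0.32173891, -0.0701006 ,  1.45156306,  0.02259048,
        1.3708043 , -0.0569206 ]), 'qd': array([-5.23283837e-04, -2.13540561e-03,  6.10425719e-04, -1.73689836e-03,
        1.13765234e-03,  4.26127069e-05,  5.30476193e-04]), 'joint_torque': array([ 2.85445576e-04, -4.92572451e+01, -4.05467357e-01, -3.13398206e+01,
       -6.41142810e-02,  3.94806708e-02,  6.96416305e-05]), 'position': array([ 0.22193372, -0.61033283,  0.18327249]), 'tool_rot': array([-3.09226640e+00, -5.44894785e-01,  5.93522123e-04]), 'ft_force': array([-0.37715279, -0.82830459, -0.43036316]), 'torque': array([0.00679031, 0.03845206, 0.01122883]), 'grip_force': 0.0, 'grip_width': 1.0046163687949268}
```

View pics/scene.png

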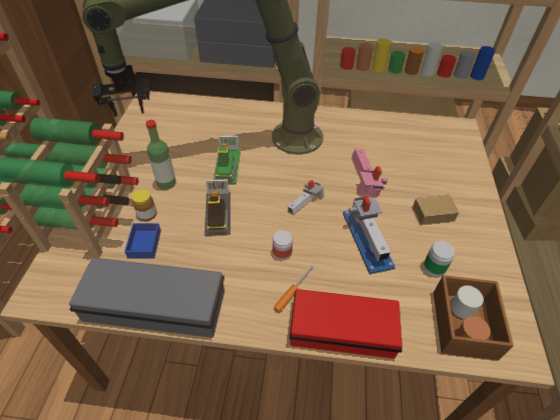

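View pics/top.png

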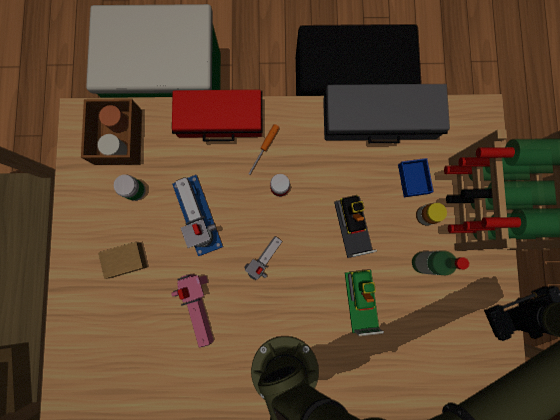

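The scene shows these candidates (top view pixels):
- **Tongue-like:** grey coupler on the blue stand at (197,225), a small loose grey one at (262,262), and a pink one at (192,300). The one on the blue stand is larger and not pink, so it is the one meant.
- **Scanner-like:** black and yellow at (354,222), green at (362,295). The black and yellow one is meant.

The next step is one enlarged crop of each to confirm.

Run:
```python
from h import *
t=np.load("top.npz");s=np.load("scene.npz")
a=cv2.resize(t["im"][165:265,150:250],(400,400),interpolation=3)
b=cv2.resize(t["im"][180:280,310:410],(400,400),interpolation=3)
cv2.imwrite("pics/crop.png",np.hstack([a,b]))
def mask(im,lo,hi,box):
    h=cv2.cvtColor(im,cv2.COLOR_BGR2HSV); m=cv2.inRange(h,lo,hi); z=np.zeros_like(m); x0,y0,x1,y1=box; z[y0:y1,x0:x1]=m[y0:y1,x0:x1]
    n,l,st,c=cv2.connectedComponentsWithStats(z); i=1+np.argmax(st[1:,4]); return l==i,c[i],st[i]
def rep(nm,d,lo,hi,box,z):
    m,c,st=mask(d["im"],lo,hi,box); ys,xs=np.nonzero(m)
    P=np.array([plane(u,v,z,d["K"],d["C"])[:2] for u,v in zip(xs,ys)])
    r=cv2.minAreaRect((P*1000).astype(np.float32)); print(nm,c.round(1),st,"rect mm",np.round(r[0],1),np.round(r[1],1),round(r[2],1))
    return m
rep("blue plate",t,(100,120,40),(125,255,255),(165,165,230,265),.012)
rep("red grip top",t,(0,150,60),(8,255,255),(180,215,215,250),.140)
rep("red grip scene",s,(0,150,60),(8,255,255),(355,190,380,215),.130)
rep("yellow",t,(20,120,80),(35,255,255),(330,185,375,240),.140)
rep("tagplate",t,(0,0,140),(180,60,255),(335,240,380,262),.080)
rep("tube",t,(0,0,120),(180,60,255),(165,170,205,225),.100)
```

```text
blue plate [201.3 201.2] [188 175  26  52 401] rect mm [567.9 281. ] [181.4  30.2] 21.4
red grip top [195.6 228.8] [192 224   8  11  51] rect mm [457.9 271. ] [32.4 14.2] 22.5
red grip scene [365.8 203.1] [363 196   7  15  80] rect mm [470.3 272.1] [19.9 64.2] 89.7
yellow [352.8 204. ] [352 202   4   6   8] rect mm [ 531.1 -215.9] [ 6.3 18.5] 57.7
tagplate [363.5 253. ] [363 253   2   1   2] rect mm [ 380.  -257.9] [3.2 0. ] -90.6
tube [187.5 198.8] [176 178  24  42 442] rect mm [559.6 307.1] [136.5  36. ] 20.7
```

View pics/crop.png

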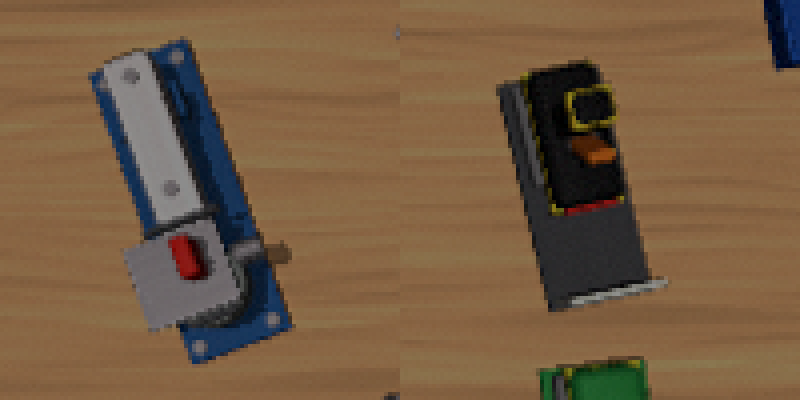

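The crop confirms both: the grey tongue with the red grip on the blue stand (left), and the black and yellow scanner with orange trigger (right). Its handle top is at crop (590,107), and the white tag plate is at the lower end, so its nose points at the robot.

Run:
```python
from h import *
t=np.load("top.npz");s=np.load("scene.npz");K,C=t["K"],t["C"]
cr=lambda u,v,z:plane(310+(u-400+.5)/4-.5,180+(v+.5)/4-.5,z,K,C)[:2]
hd=cr(591,107,.14); print("handle top",hd, "size",np.linalg.norm(cr(568,107,.14)-cr(614,106,.14)),np.linalg.norm(cr(590,88,.14)-cr(592,126,.14)))
a,b=cr(497,88,.012),cr(549,311,.012); d=a-b; print("dock L edge len",np.linalg.norm(d),np.degrees(np.arctan2(d[1],d[0])))
a,b=cr(570,302,.08),cr(666,283,.08); d=a-b; print("tag len, yaw",np.linalg.norm(d),np.degrees(np.arctan2(-d[0],d[1])),(a+b)/2)
a,b=cr(522,80,.064),cr(555,212,.064); d=a-b; print("head L edge",np.linalg.norm(d),np.degrees(np.arctan2(d[1],d[0])))
cl=lambda u,v,z:plane(150+(u+.5)/4-.5,165+(v+.5)/4-.5,z,K,C)[:2]
a,b=cl(184,39,.012),cl(291,324,.012); d=a-b; print("plate R edge",np.linalg.norm(d),np.degrees(np.arctan2(d[1],d[0])))
c=cl(193,362,.012); d=c-b; print("plate end",np.linalg.norm(d),np.degrees(np.arctan2(-d[0],d[1])))
a,b=cl(103,66,.1),cl(155,222,.1);a2,b2=cl(152,52,.1),cl(203,207,.1); print("tube",[np.degrees(np.arctan2(*(p-q)[::-1])) for p,q in((a,b),(a2,b2))],np.linalg.norm(a-a2),"tube end mid",(a+a2)/2)
print("grip top",cl(183,243,.14))
for n,u,v,z in(("wine top",462,263,.29),("winecap_shoulder",440,263,.18),("tinR",280,184,.085),("jar",437,213,.1)):print(n,plane(u,v,z,K,C)[:2])
```

```text
handle top [ 0.52337919 -0.23038333] size 0.03578653879065717 0.0298176197801339
dock L edge len 0.19523833069224714 11.393142441368125
tag len, yaw 0.07916398370480267 10.518445131363091 [ 0.3807631  -0.25993045]
head L edge 0.11227114604207755 12.18457167282084
plate R edge 0.26553314204787787 20.91587381584655
plate end 0.08853058285102305 20.708147409090945
tube [np.float64(19.205521591003198), np.float64(18.772337853914866)] 0.04099975562900789 tube end mid [0.62253086 0.32754918]
grip top [0.46892549 0.27209471]
wine top [ 0.34796773 -0.47063614]
winecap_shoulder [ 0.34705982 -0.45918923]
tinR [0.60725533 0.00831239]
jar [ 0.50496306 -0.4939008 ]
```

```bash
python3 -m handwheel '[{"z":-0.04},{"z":-0.08},{"z":-0.12},{"z":-0.16},{"z":-0.2},{"z":-0.22},{"z":-0.22}]'
```

```text
invalid input at $[0]: expected keys x, y, z, wx, wy, wz
```

```bash
cat >> h.py <<'E'
def delta(target,ydeg):
    "shift in tool axes and wz (deg) to bring TCP to target, tool down, tool y at world angle ydeg"
    s=ctrl.get_state(); r=R.from_rotvec(s["tool_rot"]); y=np.radians(ydeg)
    M=np.array([[-np.sin(y),np.cos(y),0],[np.cos(y),np.sin(y),0],[0,0,-1.]]).T
    M[:,0]=np.cross(M[:,1],M[:,2])
    d=r.inv().apply(np.array(target)-s["position"]); w=(r.inv()*R.from_matrix(M)).as_rotvec(degrees=True)
    print("t",s["time"],"pos",s["position"].round(4),"shift",d.round(4),"turn",w.round(2))
E
python3 -m handwheel '[{"x":0,"y":0,"z":-0.04,"wx":0,"wy":0,"wz":0},{"x":0,"y":0,"z":-0.08,"wx":0,"wy":0,"wz":0},{"x":0,"y":0,"z":-0.12,"wx":0,"wy":0,"wz":0},{"x":0,"y":0,"z":-0.16,"wx":0,"wy":0,"wz":0},{"x":0,"y":0,"z":-0.2,"wx":0,"wy":0,"wz":0},{"x":0,"y":0,"z":-0.22,"wx":0,"wy":0,"wz":0},{"x":0,"y":0,"z":-0.22,"wx":0,"wy":0,"wz":0}]' && python3 -c "
from h import *
delta([.5165,-.2318,.30],11.5)"
```

```text
time: 0.68
position: [0.2227, -0.6122, 0.4103]
tool_rot: [3.085, 0.544, 0.003]
ft_force: [-0.8, 0.4, 0.5]
grip_width: 0.997
grip_force: 0.0
t 0.6833 pos [ 0.2227 -0.6122  0.4103] shift [ 0.406  -0.2581  0.1081] turn [  0.45   0.36 -81.52]
```

```bash
python3 -m handwheel '[{"x":0.032,"y":-0.020,"z":0,"wx":0,"wy":0,"wz":-6.5},{"x":0.065,"y":-0.041,"z":0,"wx":0,"wy":0,"wz":-13},{"x":0.098,"y":-0.062,"z":0,"wx":0,"wy":0,"wz":-20},{"x":0.13,"y":-0.083,"z":0,"wx":0,"wy":0,"wz":-26},{"x":0.163,"y":-0.103,"z":0,"wx":0,"wy":0,"wz":-33},{"x":0.195,"y":-0.124,"z":0,"wx":0,"wy":0,"wz":-39},{"x":0.228,"y":-0.145,"z":0,"wx":0,"wy":0,"wz":-46},{"x":0.26,"y":-0.165,"z":0,"wx":0,"wy":0,"wz":-52},{"x":0.293,"y":-0.186,"z":0,"wx":0,"wy":0,"wz":-59},{"x":0.325,"y":-0.206,"z":0,"wx":0,"wy":0,"wz":-65}]' && python3 -c "
from h import *
delta([.5165,-.2318,.30],11.5)"
```

```text
time: 1.52
position: [0.4577, -0.3041, 0.4032]
tool_rot: [-2.309, -2.128, 0.001]
ft_force: [0.4, -0.3, -0.5]
grip_width: 1.003
grip_force: 0.0
t 1.5167 pos [ 0.4577 -0.3041  0.4032] shift [0.0768 0.0528 0.1032] turn [ -0.08  -0.04 -16.17]
```

```bash
python3 -m handwheel '[{"x":0.019,"y":0.013,"z":0.015,"wx":0,"wy":0,"wz":-5},{"x":0.038,"y":0.026,"z":0.04,"wx":0,"wy":0,"wz":-10},{"x":0.057,"y":0.039,"z":0.065,"wx":0,"wy":0,"wz":-14},{"x":0.077,"y":0.053,"z":0.09,"wx":0,"wy":0,"wz":-16.2},{"x":0.077,"y":0.053,"z":0.103,"wx":0,"wy":0,"wz":-16.2},{"x":0.077,"y":0.053,"z":0.103,"wx":0,"wy":0,"wz":-16.2},{"x":0.077,"y":0.053,"z":0.103,"wx":0,"wy":0,"wz":-16.2}]'
python3 - <<'E'
from h import *
delta([.5165,-.2318,.103],11.5)
im,K,C=grab("wrist"); cv2.imwrite("pics/w1.png",im); np.savez("w1.npz",im=im,K=K,C=C); print(C.round(3))
E
```

```text
time: 2.1
position: [0.5157, -0.2344, 0.3]
tool_rot: [-1.993, -2.425, 0.002]
ft_force: [-0.5, -0.3, 0.8]
grip_width: 0.998
grip_force: 0.0
t 2.1 pos [ 0.5157 -0.2344  0.3   ] shift [0.0022 0.0018 0.197 ] turn [-0.15 -0.06 -0.34]
[[ 0.981  0.188  0.048  0.503]
 [ 0.194 -0.948 -0.251 -0.166]
 [-0.002  0.256 -0.967  0.501]
 [ 0.     0.     0.     1.   ]]
```

View pics/w1.png

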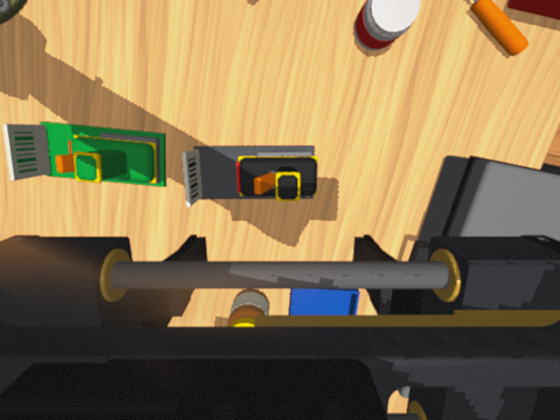

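The wrist view shows the scanner's yellow-rimmed handle top at about (288,186) and the orange trigger at (264,184). The tag plate is at (192,178).

Run:
```python
from h import *
d=np.load("w1.npz");im,K,C=d["im"],d["K"],d["C"]
h=cv2.cvtColor(im,cv2.COLOR_BGR2HSV); m=cv2.inRange(h,(20,120,90),(35,255,255)); m[:,:272]=0;m[:,304:]=0;m[:169]=0;m[205:]=0
ys,xs=np.nonzero(m); print(xs.min(),xs.max(),ys.min(),ys.max(),len(xs))
P=np.array([plane(u,v,.14,K,C)[:2]*1000 for u,v in zip(xs,ys)],np.float32); print("handle",cv2.minAreaRect(P))
o=cv2.inRange(h,(5,150,90),(15,255,255)); o[:,:250]=0;o[:,285:]=0;o[:165]=0;o[205:]=0
ys,xs=np.nonzero(o); P=np.array([plane(u,v,.132,K,C)[:2]*1000 for u,v in zip(xs,ys)],np.float32); print("trig",cv2.minAreaRect(P))
g=cv2.inRange(h,(0,0,110),(180,70,255)); g[:,:180]=0;g[:,206:]=0;g[:140]=0;g[210:]=0
ys,xs=np.nonzero(g);P=np.array([plane(u,v,.08,K,C)[:2]*1000 for u,v in zip(xs,ys)],np.float32); print("tag",xs.min(),ys.min(),ys.max(),cv2.minAreaRect(P))
```

```text
275 300 171 200 334
handle ((525.0147094726562, -229.45172119140625), (31.373872756958008, 36.63890838623047), 11.188050270080566)
trig ((495.5148620605469, -234.0544891357422), (25.618013381958008, 27.14039421081543), 10.889966011047363)
tag 182 150 206 ((389.8989562988281, -257.08746337890625), (21.50723648071289, 81.47750091552734), 11.431573867797852)
```

```bash
python3 -m handwheel '[{"x":0.001,"y":0.002,"z":0.03,"wx":0,"wy":0,"wz":0},{"x":0.003,"y":0.003,"z":0.065,"wx":0,"wy":0,"wz":0},{"x":0.003,"y":0.003,"z":0.1,"wx":0,"wy":0,"wz":0},{"x":0.003,"y":0.003,"z":0.13,"wx":0,"wy":0,"wz":0},{"x":0.003,"y":0.003,"z":0.13,"wx":0,"wy":0,"wz":0},{"x":0.003,"y":0.003,"z":0.13,"wx":0,"wy":0,"wz":0}]'
python3 - <<'E'
from h import *
delta([.518,-.231,.103],11.2)
im,K,C=grab("wrist"); cv2.imwrite("pics/w2.png",im)
E
```

```text
time: 2.65
position: [0.5183, -0.2317, 0.1716]
tool_rot: [-1.996, -2.425, 0.001]
ft_force: [0.3, -1.0, 1.9]
grip_width: 1.0
grip_force: 0.0
t 2.65 pos [ 0.5183 -0.2317  0.1716] shift [ 0.0007 -0.0001  0.0686] turn [-0.06 -0.02 -0.12]
```

View pics/w2.png

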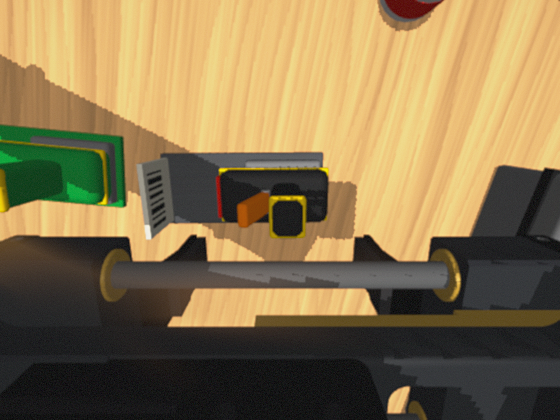

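The handle top at (288,215) and the trigger at (252,208) lie between the two fingers (about 205 and 357), so I descend and squeeze.

```bash
python3 -m handwheel '[{"x":0.001,"y":0,"z":0.025,"wx":0,"wy":0,"wz":0},{"x":0.001,"y":0,"z":0.05,"wx":0,"wy":0,"wz":0},{"x":0.001,"y":0,"z":0.069,"wx":0,"wy":0,"wz":0},{"x":0.001,"y":0,"z":0.069,"wx":0,"wy":0,"wz":0},{"x":0.001,"y":0,"z":0.069,"wx":0,"wy":0,"wz":0}]' && python3 -m handwheel '[{"x":0.001,"y":0,"z":0,"wx":0,"wy":0,"wz":0},{"x":0,"y":0,"z":0,"wx":0,"wy":0,"wz":0},{"x":0,"y":0,"z":0,"wx":0,"wy":0,"wz":0},{"x":0,"y":0,"z":0,"wx":0,"wy":0,"wz":0},{"x":0,"y":0,"z":0,"wx":0,"wy":0,"wz":0},{"x":0,"y":0,"z":0,"wx":0,"wy":0,"wz":0},{"x":0,"y":0,"z":0,"wx":0,"wy":0,"wz":0},{"x":0,"y":0,"z":0,"wx":0,"wy":0,"wz":0},{"x":0,"y":0,"z":0,"wx":0,"wy":0,"wz":0},{"x":0,"y":0,"z":0,"wx":0,"wy":0,"wz":0}]' 0.03 20
```

```text
time: 3.12
position: [0.5201, -0.2305, 0.1045]
tool_rot: [1.994, 2.425, 0.001]
ft_force: [-0.2, -0.4, -0.1]
grip_width: 1.003
grip_force: 0.0
time: 3.95
position: [0.5188, -0.2296, 0.1022]
tool_rot: [-1.994, -2.427, 0.0]
ft_force: [1.2, -0.5, -0.7]
grip_width: 0.372
grip_force: 0.1
```

Run:
```python
from h import *
s=ctrl.get_state();print(s["time"],s["grip_width"],s["grip_force"],s["ft_force"])
im,K,C=grab("wrist"); im2,K2,C2=grab("scene")
p=s["position"]; print(proj(p,K,C),proj(p,K2,C2),proj([.525,-.2295,.14],K,C),proj([.525,-.2295,.14],K2,C2))
u,v=proj(p,K2,C2).astype(int)
b=cv2.resize(im2[v-60:v+40,u-50:u+50],(420,420),interpolation=3)
cv2.imwrite("pics/w3.png",np.hstack([cv2.resize(im,(380,285)),np.zeros((285,2,3),np.uint8),b[60:345]]))
```

```text
3.95 0.3721413198644154 0.055752169573679566 [ 1.17553356 -0.50887604 -0.66483023]
[278.84822303 230.42857425] [215.29816031 203.95116179] [288.84085133 253.1371576 ] [213.75029299 197.69150278]
```

View pics/w3.png

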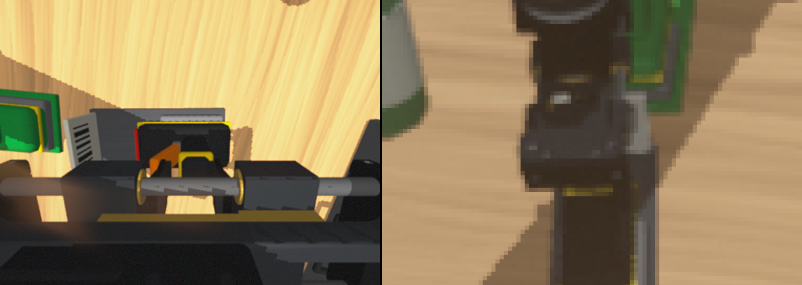

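The left finger is at the trigger and the right finger is at the handle's back. The width reads 32 mm with almost no force, so I need to see whether the fingers are still moving.

```bash
python3 -m handwheel '[{"x":0,"y":0,"z":0,"wx":0,"wy":0,"wz":0},{"x":0,"y":0,"z":0,"wx":0,"wy":0,"wz":0},{"x":0,"y":0,"z":0,"wx":0,"wy":0,"wz":0}]'
python3 - <<'E'
from h import *
s=ctrl.get_state();p=s["position"]
im,K,C=grab("wrist"); im2,K2,C2=grab("top")
u,v=proj(p,K2,C2).astype(int);print(u,v)
b=cv2.resize(im2[v-40:v+30,u-35:u+35],(400,400),interpolation=3)
a=cv2.resize(im[190:330,205:345],(400,400),interpolation=3)
cv2.imwrite("pics/w4.png",np.hstack([a,b]))
E
```

```text
time: 4.3
position: [0.5188, -0.2297, 0.1022]
tool_rot: [1.994, 2.427, -0.0]
ft_force: [0.9, -0.3, 0.5]
grip_width: 0.341
grip_force: 0.0
354 209
```

View pics/w4.png

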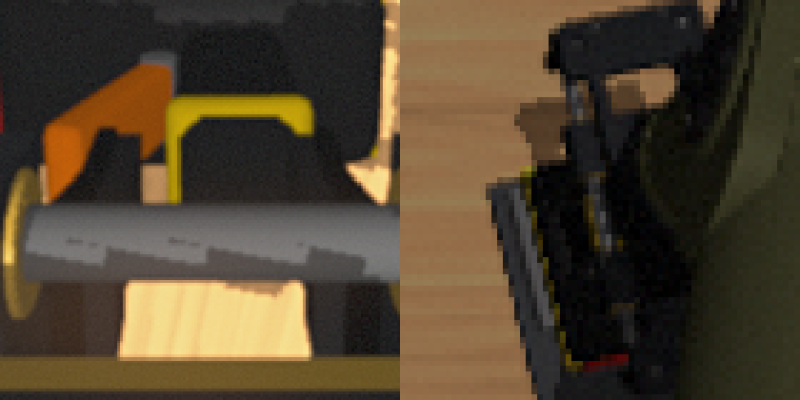

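Run:
```python
from h import *
s=ctrl.get_state();p=s["position"];r=R.from_rotvec(s["tool_rot"])
im,K,C=grab("wrist")
cc=lambda P:((proj(P,K,C)-[205,190])*400/140).round(0)
for x in(-.0095,.0095):
  for y in(-.0148,.0148):
    print("pad x%+.4f y%+.4f"%(x,y),"tip",cc(p+r.apply([x,y,0])),"grasp",cc(p+r.apply([x,y,-.019])),"z-40",cc(p+r.apply([x,y,-.04])))
o=np.array([.518,-.231,0]);a=np.radians(11.2);X=np.array([np.cos(a),np.sin(a),0]);Y=np.array([-np.sin(a),np.cos(a),0])
for x in(-.008,.022):
  for y in(-.018,.018): print("handle",x,y,cc(o+x*X+y*Y+[0,0,.14]))
for y in(-.011,.011): print("trig",y,cc(o-.034*X+y*Y+[0,0,.132]))
print("tool axes",r.as_matrix().round(3)); h=cv2.cvtColor(im,cv2.COLOR_BGR2HSV)
```

```text
pad x-0.0095 y-0.0148 tip [153. 151.] grasp [147. 181.] z-40 [140. 222.]
pad x-0.0095 y+0.0148 tip [269. 151.] grasp [274. 181.] z-40 [281. 222.]
pad x+0.0095 y-0.0148 tip [152.  79.] grasp [146. 104.] z-40 [138. 136.]
pad x+0.0095 y+0.0148 tip [270.  79.] grasp [276. 104.] z-40 [283. 136.]
handle -0.008 -0.018 [168. 258.]
handle -0.008 0.018 [166.  99.]
handle 0.022 -0.018 [308. 258.]
handle 0.022 0.018 [313.  99.]
trig -0.011 [ 53. 212.]
trig 0.011 [ 48. 118.]
tool axes [[-0.194  0.981 -0.   ]
 [ 0.981  0.194 -0.   ]
 [-0.    -0.    -1.   ]]
```

The image puts the handle and trigger exactly where I computed. The fingers' visible ends, though, look about 40 mm higher than the reported tip, so they may have closed above the handle. I'll check this against the first scene picture.

Run:
```python
from h import *
d=np.load("scene.npz");im,K,C=d["im"],d["K"],d["C"]
p=np.array([.2219,-.6103,.1833]);r=R.from_rotvec([-3.09226640e+00, -5.44894785e-01,0])
P=lambda v:proj(p+r.apply(v),K,C)
u0,v0=75,60
b=cv2.resize(im[v0:v0+75,u0:u0+100],(800,600),interpolation=3)
for z,c in((0,(0,0,255)),(-.04,(0,255,255))):
  for y in(-.0435,-.0585,.0435,.0585):
    q=P([0,y,z]);print(z,y,q.round(1)); cv2.circle(b,tuple(((q-[u0,v0])*8+4).astype(int)),4,c,-1)
cv2.imwrite("pics/s5.png",b)
```

```text
0 -0.0435 [143.2 119.4]
0 -0.0585 [147.3 118.9]
0 0.0435 [119.3 122.3]
0 0.0585 [115.2 122.9]
-0.04 -0.0435 [140.7 110.6]
-0.04 -0.0585 [144.9 110.1]
-0.04 0.0435 [116.4 113.5]
-0.04 0.0585 [112.1 114. ]
```

View pics/s5.png

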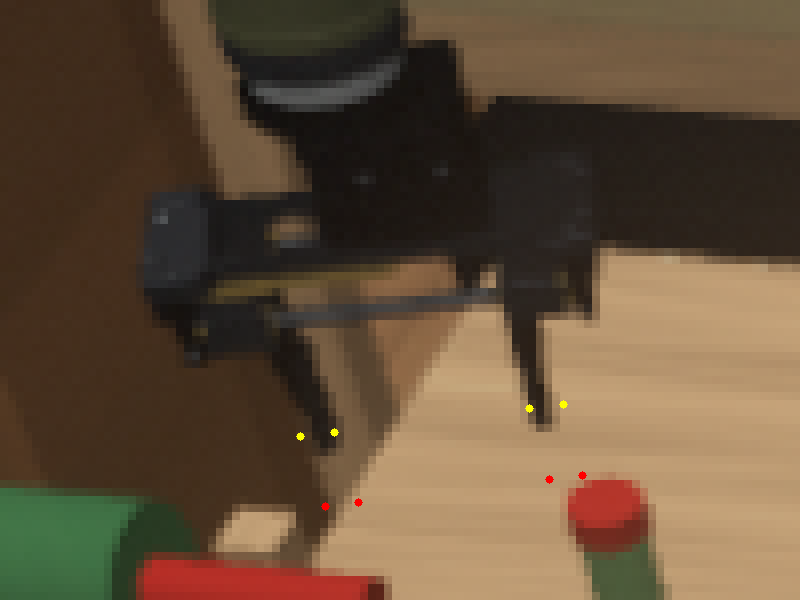

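The tips in this view, at crop (322,447) and (541,427), sit about 30 mm above the reported TCP (red dots), so the fingers did close above the handle. Lowering 30 mm stays clear under either reading: the body would be at 142 mm over the 140 mm handle. I open, lower and squeeze again.

```bash
python3 -m handwheel '[{"x":0,"y":0,"z":0,"wx":0,"wy":0,"wz":0},{"x":0,"y":0,"z":0,"wx":0,"wy":0,"wz":0},{"x":0,"y":0,"z":0,"wx":0,"wy":0,"wz":0},{"x":0,"y":0,"z":0,"wx":0,"wy":0,"wz":0},{"x":0,"y":0,"z":0,"wx":0,"wy":0,"wz":0},{"x":0,"y":0,"z":0,"wx":0,"wy":0,"wz":0},{"x":0,"y":0,"z":0,"wx":0,"wy":0,"wz":0},{"x":0,"y":0,"z":0,"wx":0,"wy":0,"wz":0}]' 0.087 && python3 -m handwheel '[{"x":0,"y":0,"z":0.007,"wx":0,"wy":0,"wz":0},{"x":0,"y":0,"z":0.015,"wx":0,"wy":0,"wz":0},{"x":0,"y":0,"z":0.022,"wx":0,"wy":0,"wz":0},{"x":0,"y":0,"z":0.03,"wx":0,"wy":0,"wz":0},{"x":0,"y":0,"z":0.03,"wx":0,"wy":0,"wz":0}]'
```

```text
time: 5.12
position: [0.5188, -0.2297, 0.1023]
tool_rot: [1.994, 2.427, -0.0]
ft_force: [0.4, 0.2, -0.3]
grip_width: 0.87
grip_force: 0.0
time: 5.53
position: [0.5172, -0.229, 0.0697]
tool_rot: [-1.992, -2.424, 0.001]
ft_force: [-0.9, 0.6, -0.3]
grip_width: 1.002
grip_force: 0.0
```

```bash
python3 -m handwheel '[{"x":0,"y":0,"z":0,"wx":0,"wy":0,"wz":0},{"x":0,"y":0,"z":0,"wx":0,"wy":0,"wz":0},{"x":0,"y":0,"z":0,"wx":0,"wy":0,"wz":0},{"x":0,"y":0,"z":0,"wx":0,"wy":0,"wz":0},{"x":0,"y":0,"z":0,"wx":0,"wy":0,"wz":0},{"x":0,"y":0,"z":0,"wx":0,"wy":0,"wz":0},{"x":0,"y":0,"z":0,"wx":0,"wy":0,"wz":0},{"x":0,"y":0,"z":0,"wx":0,"wy":0,"wz":0},{"x":0,"y":0,"z":0,"wx":0,"wy":0,"wz":0},{"x":0,"y":0,"z":0,"wx":0,"wy":0,"wz":0}]' 0.03 20
```

```text
time: 6.37
position: [0.5169, -0.2305, 0.0722]
tool_rot: [-1.994, -2.425, 0.004]
ft_force: [-7.8, -1.3, 5.7]
grip_width: 0.511
grip_force: 19.6
```

The width is 44 mm at 20 N, so the trigger is fully squeezed. I hold briefly, then release and rise.

```bash
python3 -m handwheel '[{"x":0,"y":0,"z":0,"wx":0,"wy":0,"wz":0},{"x":0,"y":0,"z":0,"wx":0,"wy":0,"wz":0},{"x":0,"y":0,"z":0,"wx":0,"wy":0,"wz":0}]' && python3 -m handwheel '[{"x":0,"y":0,"z":0,"wx":0,"wy":0,"wz":0},{"x":0,"y":0,"z":0,"wx":0,"wy":0,"wz":0},{"x":0,"y":0,"z":0,"wx":0,"wy":0,"wz":0},{"x":0,"y":0,"z":0,"wx":0,"wy":0,"wz":0},{"x":0,"y":0,"z":0,"wx":0,"wy":0,"wz":0},{"x":0,"y":0,"z":0,"wx":0,"wy":0,"wz":0},{"x":0,"y":0,"z":0,"wx":0,"wy":0,"wz":0},{"x":0,"y":0,"z":0,"wx":0,"wy":0,"wz":0},{"x":0,"y":0,"z":0,"wx":0,"wy":0,"wz":0}]' 0.087 && python3 -m handwheel '[{"x":0,"y":0,"z":-0.03,"wx":0,"wy":0,"wz":0},{"x":0,"y":0,"z":-0.065,"wx":0,"wy":0,"wz":0},{"x":0,"y":0,"z":-0.1,"wx":0,"wy":0,"wz":0},{"x":0,"y":0,"z":-0.14,"wx":0,"wy":0,"wz":0},{"x":0,"y":0,"z":-0.18,"wx":0,"wy":0,"wz":0},{"x":0,"y":0,"z":-0.2,"wx":0,"wy":0,"wz":0},{"x":0,"y":0,"z":-0.2,"wx":0,"wy":0,"wz":0}]'
python3 - <<'E'
from h import *
delta([.458,.27,.27],111)
delta([.458,.27,.27],-69)
print(ctrl.get_state()["joint_positions"].round(2))
E
```

```text
time: 6.62
position: [0.5169, -0.2304, 0.0722]
tool_rot: [-1.994, -2.425, 0.004]
ft_force: [-9.0, -1.4, 5.3]
grip_width: 0.508
grip_force: 19.6
time: 7.37
position: [0.5201, -0.2293, 0.0729]
tool_rot: [1.992, 2.427, 0.002]
ft_force: [-0.0, -0.7, 0.5]
grip_width: 0.985
grip_force: 0.0
time: 7.95
position: [0.5223, -0.2301, 0.279]
tool_rot: [1.987, 2.419, 0.005]
ft_force: [0.7, 0.3, 0.6]
grip_width: 1.004
grip_force: 0.0
t 7.95 pos [ 0.5223 -0.2301  0.279 ] shift [0.5031 0.0342 0.0059] turn [ 5.000e-02  7.500e-01 -9.978e+01]
t 7.95 pos [ 0.5223 -0.2301  0.279 ] shift [0.5031 0.0342 0.0059] turn [ 7.100e-01 -5.000e-02  8.022e+01]
[ 0.81  0.14 -0.5   1.5   0.07  1.51  0.51]
```

```bash
python3 -m handwheel '[{"x":0.036,"y":0.002,"z":0,"wx":0,"wy":0,"wz":-7},{"x":0.072,"y":0.005,"z":0,"wx":0,"wy":0,"wz":-14},{"x":0.108,"y":0.007,"z":0,"wx":0,"wy":0,"wz":-21},{"x":0.144,"y":0.01,"z":0,"wx":0,"wy":0,"wz":-28},{"x":0.18,"y":0.012,"z":0,"wx":0,"wy":0,"wz":-35},{"x":0.216,"y":0.014,"z":0,"wx":0,"wy":0,"wz":-42},{"x":0.252,"y":0.017,"z":0,"wx":0,"wy":0,"wz":-49},{"x":0.288,"y":0.019,"z":0,"wx":0,"wy":0,"wz":-56},{"x":0.324,"y":0.022,"z":0,"wx":0,"wy":0,"wz":-63},{"x":0.36,"y":0.024,"z":0,"wx":0,"wy":0,"wz":-70}]'
python3 - <<'E'
from h import *
delta([.458,.27,.27],110.5)
print(ctrl.get_state()["joint_positions"].round(2))
E
```

```text
time: 8.78
position: [0.472, 0.1301, 0.2718]
tool_rot: [0.232, 3.132, -0.0]
ft_force: [0.7, 0.0, 1.2]
grip_width: 0.999
grip_force: 0.0
t 8.7833 pos [0.472  0.1301 0.2718] shift [0.0344 0.1363 0.0017] turn [-2.000e-02  3.000e-02 -2.896e+01]
[ 0.53 -0.03 -0.82  1.67 -0.02  1.5   1.13]
```

```bash
python3 -m handwheel '[{"x":0.008,"y":0.034,"z":0,"wx":0,"wy":0,"wz":-7},{"x":0.017,"y":0.068,"z":0,"wx":0,"wy":0,"wz":-14},{"x":0.026,"y":0.102,"z":0,"wx":0,"wy":0,"wz":-21},{"x":0.034,"y":0.136,"z":0,"wx":0,"wy":0,"wz":-28},{"x":0.034,"y":0.136,"z":0,"wx":0,"wy":0,"wz":-29},{"x":0.034,"y":0.136,"z":0,"wx":0,"wy":0,"wz":-29},{"x":0.034,"y":0.136,"z":0,"wx":0,"wy":0,"wz":-29}]'
python3 - <<'E'
from h import *
delta([.458,.27,.27],110.5)
print(ctrl.get_state()["joint_positions"].round(2))
im,K,C=grab("wrist"); cv2.imwrite("pics/w6.png",im);np.savez("w6.npz",im=im,K=K,C=C); print(C[:3,3])
E
```

```text
time: 9.37
position: [0.4598, 0.2674, 0.2716]
tool_rot: [0.549, -3.092, 0.001]
ft_force: [-0.8, -0.5, -0.6]
grip_width: 1.0
grip_force: 0.0
t 9.3667 pos [0.4598 0.2674 0.2716] shift [0.0007 0.0031 0.0016] turn [-0.02 -0.05 -0.37]
[ 0.34  0.11 -0.98  1.57  0.1   1.5   1.27]
[0.39441768 0.24342317 0.47207837]
```

View pics/w6.png

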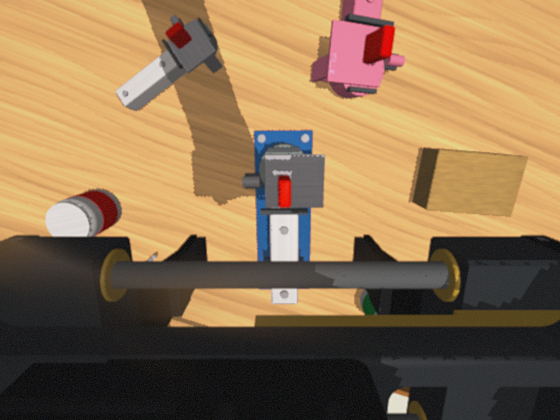

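The wrist view shows the target tongue's red grip at (284,190) with the steel slide under it (264–323, 182). The tube runs down to (284,295), aligned with the tool.

Run:
```python
from h import *
d=np.load("w6.npz");im,K,C=d["im"],d["K"],d["C"]
h=cv2.cvtColor(im,cv2.COLOR_BGR2HSV)
red=cv2.inRange(h,(0,150,60),(8,255,255))|cv2.inRange(h,(172,150,60),(180,255,255)); red[:,:270]=0;red[:,300:]=0;red[:165]=0;red[215:]=0
V=h[:,:,2]; print([(v,int(V[v,:][red[v]>0].mean()),np.nonzero(red[v])[0][[0,-1]].tolist()) for v in range(165,215) if red[v].any()])
br=(red>0)&(V>200); ys,xs=np.nonzero(br)
P=np.array([plane(u,v,.14,K,C)[:2]*1000 for u,v in zip(xs,ys)],np.float32); print("top",cv2.minAreaRect(P))
w=cv2.inRange(h,(0,0,190),(180,50,255)); w[:,:265]=0;w[:,305:]=0;w[:216]=0;w[258:]=0
ys,xs=np.nonzero(w);P=np.array([plane(u,v,.1,K,C)[:2]*1000 for u,v in zip(xs,ys)],np.float32); print("tube",cv2.minAreaRect(P))
```

```text
[(176, 101, [280, 287]), (177, 100, [279, 288]), (178, 101, [279, 288]), (179, 120, [279, 289]), (180, 169, [279, 289]), (181, 193, [278, 290]), (182, 208, [278, 290]), (183, 215, [278, 290]), (184, 215, [278, 290]), (185, 213, [278, 290]), (186, 216, [278, 290]), (187, 217, [278, 290]), (188, 210, [278, 290]), (189, 206, [278, 290]), (190, 211, [278, 290]), (191, 216, [278, 290]), (192, 216, [278, 290]), (193, 218, [279, 290]), (194, 217, [279, 290]), (195, 211, [278, 290]), (196, 215, [278, 290]), (197, 216, [278, 290]), (198, 215, [278, 290]), (199, 216, [278, 290]), (200, 218, [278, 290]), (201, 217, [278, 290]), (202, 212, [278, 290]), (203, 206, [278, 290]), (204, 216, [279, 290]), (205, 217, [279, 290]), (206, 202, [279, 289]), (207, 157, [281, 288])]
top ((459.6483459472656, 273.39080810546875), (29.530864715576172, 10.511996269226074), 20.16414451599121)
tube ((523.5429077148438, 297.1672668457031), (58.70944595336914, 35.70679473876953), 20.145111083984375)
```

Run:
```python
from h import *
print(ctrl.grip_point_offset)
delta([.4596,.2734,.13],110.2)
d=np.load("w6.npz");im,K,C=d["im"],d["K"],d["C"]
g=cv2.cvtColor(im,cv2.COLOR_BGR2GRAY)
for v in(232,236,240,244,250,256):
    r=g[v]<45; print(v,[i for i in range(140,420) if r[i]!=r[i-1]])
print(K)
s=ctrl.get_state();p=s["position"];r=R.from_rotvec(s["tool_rot"])
for z in(-.03,-.035,-.04,-.045):print(z,[proj(p+r.apply([.0095,y,z]),K,C).round(1) for y in(-.0435,.0435)])
```

```text
0.0187
t 9.4167 pos [0.4602 0.2665 0.2717] shift [-0.0019  0.0068  0.1417] turn [-0.04 -0.04 -0.17]
232 []
236 [191, 196, 364, 369]
240 [187, 205, 355, 373]
244 [184, 205, 355, 377]
250 [179, 206, 355, 381]
256 [171, 206, 354, 390]
[[293.49306388   0.         279.68108974]
 [  0.         293.49306388 207.75876785]
 [  0.           0.           1.        ]]
-0.03 [array([207.2, 231. ]), array([348.9, 231.3])]
-0.035 [array([205.2, 233.8]), array([350.8, 234.1])]
-0.04 [array([203.1, 236.8]), array([352.8, 237. ])]
-0.045 [array([200.8, 239.9]), array([355. , 240.2])]
```

The tip edges, at columns 205 and 355 and row 236, match points 40 mm above the reported TCP, and about 1 mm to +y. So the true tip height is the reported z plus 40 mm, and I aim for reported z ≈ 0.062.

```bash
python3 -m handwheel '[{"x":-0.001,"y":0.003,"z":0.04,"wx":0,"wy":0,"wz":0},{"x":-0.002,"y":0.005,"z":0.08,"wx":0,"wy":0,"wz":0},{"x":-0.002,"y":0.005,"z":0.12,"wx":0,"wy":0,"wz":0},{"x":-0.002,"y":0.005,"z":0.141,"wx":0,"wy":0,"wz":0},{"x":-0.002,"y":0.005,"z":0.141,"wx":0,"wy":0,"wz":0},{"x":-0.002,"y":0.005,"z":0.141,"wx":0,"wy":0,"wz":0},{"x":-0.002,"y":0.005,"z":0.141,"wx":0,"wy":0,"wz":0}]' 0.06
python3 - <<'E'
from h import *
delta([.460,.2722,.062],110.2)
im,K,C=grab("wrist"); cv2.imwrite("pics/w7.png",im)
h=cv2.cvtColor(im,cv2.COLOR_BGR2HSV)
red=cv2.inRange(h,(0,150,60),(8,255,255)); red[:,:240]=0;red[:,330:]=0;red[:165]=0
ys,xs=np.nonzero(red); print("red",xs.min(),xs.max(),ys.min(),ys.max())
g=cv2.cvtColor(im,cv2.COLOR_BGR2GRAY)
for v in(238,242,246):
    r=g[v]<45; print(v,[i for i in range(140,420) if r[i]!=r[i-1]])
print(ctrl.get_state()["grip_width"])
E
```

```text
time: 10.0
position: [0.4615, 0.273, 0.133]
tool_rot: [-0.547, 3.091, 0.001]
ft_force: [1.5, 0.5, 0.2]
grip_width: 0.697
grip_force: 0.0
t 10.0 pos [0.4615 0.273  0.133 ] shift [ 0.0018 -0.0002  0.071 ] turn [-0.01  0.15 -0.13]
red 270 291 196 251
238 [169, 212, 227, 333, 348, 392]
242 [170, 210, 227, 333, 351, 391]
246 [170, 207, 228, 247, 249, 255, 257, 258, 260, 261, 262, 265, 266, 268, 269, 294, 297, 298, 301, 302, 303, 304, 305, 306, 313, 314, 316, 333, 353, 391]
0.6942671201264133
```

The grip (columns 270–291) is centred between the fingers (227 and 333). I descend and close.

```bash
python3 -m handwheel '[{"x":0.001,"y":0,"z":0.02,"wx":0,"wy":0,"wz":0},{"x":0.001,"y":0,"z":0.04,"wx":0,"wy":0,"wz":0},{"x":0.001,"y":0,"z":0.055,"wx":0,"wy":0,"wz":0},{"x":0.001,"y":0,"z":0.063,"wx":0,"wy":0,"wz":0},{"x":0.001,"y":0,"z":0.07,"wx":0,"wy":0,"wz":0},{"x":0.001,"y":0,"z":0.07,"wx":0,"wy":0,"wz":0},{"x":0.001,"y":0,"z":0.07,"wx":0,"wy":0,"wz":0}]'
```

```text
time: 10.63
position: [0.4597, 0.2732, 0.0621]
tool_rot: [-0.55, 3.092, 0.0]
ft_force: [-0.3, -0.2, 0.1]
grip_width: 0.689
grip_force: 0.0
```

```bash
python3 -m handwheel '[{"x":0,"y":0,"z":0,"wx":0,"wy":0,"wz":0},{"x":0,"y":0,"z":0,"wx":0,"wy":0,"wz":0},{"x":0,"y":0,"z":0,"wx":0,"wy":0,"wz":0},{"x":0,"y":0,"z":0,"wx":0,"wy":0,"wz":0},{"x":0,"y":0,"z":0,"wx":0,"wy":0,"wz":0},{"x":0,"y":0,"z":0,"wx":0,"wy":0,"wz":0},{"x":0,"y":0,"z":0,"wx":0,"wy":0,"wz":0},{"x":0,"y":0,"z":0,"wx":0,"wy":0,"wz":0},{"x":0,"y":0,"z":0,"wx":0,"wy":0,"wz":0},{"x":0,"y":0,"z":0,"wx":0,"wy":0,"wz":0}]' 0.005 50
```

```text
time: 11.47
position: [0.459, 0.2727, 0.0612]
tool_rot: [0.551, -3.093, 0.001]
ft_force: [-0.7, -0.9, 0.1]
grip_width: 0.179
grip_force: 50.0
```

```bash
python3 -m handwheel '[{"x":0,"y":0.004,"z":0,"wx":0,"wy":0,"wz":0},{"x":0,"y":0.008,"z":0,"wx":0,"wy":0,"wz":0},{"x":0,"y":0.012,"z":0,"wx":0,"wy":0,"wz":0},{"x":0,"y":0.015,"z":0,"wx":0,"wy":0,"wz":0},{"x":0,"y":0.018,"z":0,"wx":0,"wy":0,"wz":0},{"x":0,"y":0.018,"z":0,"wx":0,"wy":0,"wz":0},{"x":0,"y":0.018,"z":0,"wx":0,"wy":0,"wz":0},{"x":0,"y":0.018,"z":0,"wx":0,"wy":0,"wz":0}]'
```

```text
time: 12.13
position: [0.4537, 0.2871, 0.0611]
tool_rot: [0.548, -3.093, 0.007]
ft_force: [1.4, -7.0, 3.4]
grip_width: 0.179
grip_force: 50.0
```

```bash
python3 -m handwheel '[{"x":0,"y":0.002,"z":0,"wx":0,"wy":0,"wz":0},{"x":0,"y":0.003,"z":0,"wx":0,"wy":0,"wz":0},{"x":0,"y":0.003,"z":0,"wx":0,"wy":0,"wz":0},{"x":0,"y":0.003,"z":0,"wx":0,"wy":0,"wz":0}]'
```

```text
time: 12.47
position: [0.4528, 0.2895, 0.0611]
tool_rot: [0.548, -3.093, 0.008]
ft_force: [-0.1, -8.1, 3.0]
grip_width: 0.181
grip_force: 50.0
```

Latch travel is about 17 mm at 8 N, so the tooth is clear. I start lifting.

```bash
python3 -m handwheel '[{"x":0,"y":0,"z":-0.003,"wx":0,"wy":0,"wz":0},{"x":0,"y":0,"z":-0.006,"wx":0,"wy":0,"wz":0},{"x":0,"y":0,"z":-0.009,"wx":0,"wy":0,"wz":0},{"x":0,"y":0,"z":-0.012,"wx":0,"wy":0,"wz":0},{"x":0,"y":0,"z":-0.015,"wx":0,"wy":0,"wz":0},{"x":0,"y":0,"z":-0.015,"wx":0,"wy":0,"wz":0}]'
```

```text
time: 12.97
position: [0.4524, 0.2886, 0.0746]
tool_rot: [0.548, -3.092, 0.009]
ft_force: [2.9, -7.3, -4.8]
grip_width: 0.177
grip_force: 50.0
```

```bash
python3 -m handwheel '[{"x":0,"y":0,"z":-0.006,"wx":0,"wy":0,"wz":0},{"x":0,"y":0,"z":-0.012,"wx":0,"wy":0,"wz":0},{"x":0,"y":0,"z":-0.018,"wx":0,"wy":0,"wz":0},{"x":0,"y":0,"z":-0.024,"wx":0,"wy":0,"wz":0},{"x":0,"y":0,"z":-0.03,"wx":0,"wy":0,"wz":0},{"x":0,"y":0,"z":-0.036,"wx":0,"wy":0,"wz":0},{"x":0,"y":0,"z":-0.042,"wx":0,"wy":0,"wz":0},{"x":0,"y":0,"z":-0.048,"wx":0,"wy":0,"wz":0},{"x":0,"y":0,"z":-0.054,"wx":0,"wy":0,"wz":0},{"x":0,"y":0,"z":-0.06,"wx":0,"wy":0,"wz":0}]' && python3 -m handwheel '[{"x":0,"y":0,"z":-0.01,"wx":0,"wy":0,"wz":0},{"x":0,"y":0,"z":-0.02,"wx":0,"wy":0,"wz":0},{"x":0,"y":0,"z":-0.03,"wx":0,"wy":0,"wz":0},{"x":0,"y":0,"z":-0.03,"wx":0,"wy":0,"wz":0},{"x":0,"y":0,"z":-0.03,"wx":0,"wy":0,"wz":0},{"x":0,"y":0,"z":-0.03,"wx":0,"wy":0,"wz":0},{"x":0,"y":0,"z":-0.03,"wx":0,"wy":0,"wz":0},{"x":0,"y":0,"z":-0.03,"wx":0,"wy":0,"wz":0}]'
python3 - <<'E'
from h import *
im2,K2,C2=grab("scene"); im,K,C=grab("wrist")
cv2.imwrite("pics/f.png",np.hstack([cv2.resize(im2[120:300,270:450],(400,400)),cv2.resize(im[0:400,100:500],(400,400))]))
E
```

```text
time: 13.8
position: [0.4517, 0.2927, 0.1368]
tool_rot: [0.551, -3.093, -0.0]
ft_force: [-0.5, -0.3, -7.1]
grip_width: 0.182
grip_force: 50.0
time: 14.47
position: [0.4514, 0.2922, 0.1656]
tool_rot: [0.55, -3.092, 0.001]
ft_force: [0.5, -0.3, -7.2]
grip_width: 0.18
grip_force: 50.0
```

View pics/f.png

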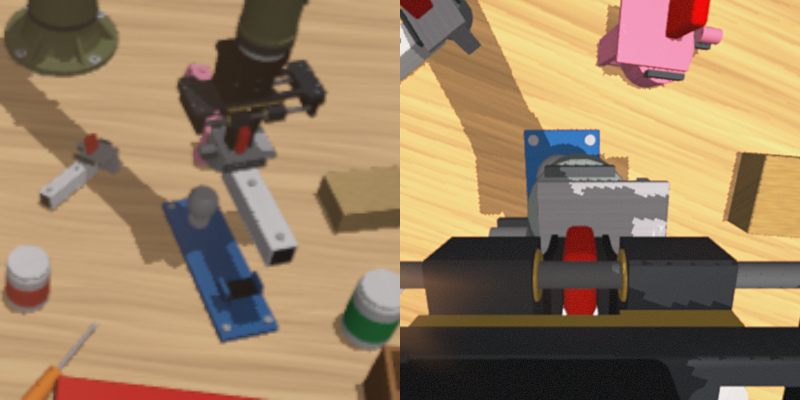

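The tongue hangs clear of the stand in the scene view (coupler at (240,150), tube end at (280,250) in the crop), and the red grip is between the fingers in the wrist view. I check its tilt numerically while holding.

```bash
python3 -m handwheel '[{"x":0,"y":0,"z":0,"wx":0,"wy":0,"wz":0},{"x":0,"y":0,"z":0,"wx":0,"wy":0,"wz":0},{"x":0,"y":0,"z":0,"wx":0,"wy":0,"wz":0},{"x":0,"y":0,"z":0,"wx":0,"wy":0,"wz":0},{"x":0,"y":0,"z":0,"wx":0,"wy":0,"wz":0},{"x":0,"y":0,"z":0,"wx":0,"wy":0,"wz":0}]'
python3 - <<'E'
from h import *
im,K,C=grab("scene"); g=np.array([.4514,.2922,.224]);X=np.array([.94,.342,0])
for t in(0,-10,10):
    a=np.radians(t); D=X*np.cos(a)+np.array([0,0,np.sin(a)]);N=np.array([0,0,np.cos(a)])-X*np.sin(a)
    print(t,[((proj(g+D*.181+N*z,K,C)-[270,120])*400/180).round(0) for z in(-.02,-.06)], ((proj(g+D*.04-.02*N,K,C)-[270,120])*400/180).round(0))
s=ctrl.get_state();print(s["qd"].round(3),s["ft_force"],s["torque"])
E
```

```text
time: 15.07
position: [0.4517, 0.2925, 0.1662]
tool_rot: [0.551, -3.093, 0.0]
ft_force: [-0.5, 0.2, -6.6]
grip_width: 0.182
grip_force: 50.0
0 [array([286., 237.]), array([279., 256.])] [246. 162.]
-10 [array([279., 248.]), array([271., 262.])] [244. 163.]
10 [array([292., 222.]), array([287., 245.])] [248. 159.]
[-0.001 -0.001  0.002 -0.001  0.    -0.001 -0.001] [ 0.06755517  0.40323023 -6.50147917] [0.0574423  0.03874236 0.01108671]
```

Run:
```python
from h import *
A=[grab("scene"),grab("top")]
X=np.array([.94,.342,0]);Y=np.array([-.342,.94,0]);g=np.array([.4517,.2925,.204]);far=[]
for im,K,C in A:
    h=cv2.cvtColor(im,cv2.COLOR_BGR2HSV);e=proj(g+X*.12,K,C)
    m=cv2.inRange(h,(0,0,105),(180,70,255)); yy,xx=np.mgrid[:420,:560]; m[np.hypot(xx-e[0],yy-e[1])>45]=0
    n,l,st,c=cv2.connectedComponentsWithStats(m); k=l[int(e[1]),int(e[0])]; ys,xs=np.nonzero(l==k)
    r=cv2.minAreaRect(np.c_[xs,ys].astype(np.float32)); b=cv2.boxPoints(r)
    d=proj(g+X*.18,K,C)-proj(g+X*.06,K,C); b=b[np.argsort(b@d)]
    far.append((b[2:].mean(0),b[:2].mean(0))); print(k,st[k],r,"far",far[-1][0],"near",far[-1][1],"pred far",proj(g+X*.181,K,C).round(1))
Ps=[K@np.linalg.inv(C)[:3] for _,K,C in A]
for i in(0,1):
    q=cv2.triangulatePoints(Ps[0],Ps[1],far[0][i].reshape(2,1).astype(float),far[1][i].reshape(2,1).astype(float)); print((q[:3]/q[3]).ravel())
```

```text
8 [374 195  31  39 507] ((388.6949462890625, 213.9334716796875), (42.804443359375, 12.800695419311523), 61.69924545288086) far [398.84174 232.77751] near [378.54816 195.08943] pred far [398.8 226.8]
1 [160 172  24  37 426] ((171.14186096191406, 190.1270751953125), (34.261810302734375, 13.07238483428955), 70.46334838867188) far [165.41312 173.98244] near [176.8706  206.27171] pred far [164.1 172.4]
[0.62310416 0.35919884 0.17792459]
[0.51738363 0.30135418 0.22318446]
```

Run:
```python
from h import *
def run(A,g):
    X=np.array([.94,.342,0]);far=[]
    for im,K,C in A:
        h=cv2.cvtColor(im,cv2.COLOR_BGR2HSV);e=proj(g+X*.12,K,C)
        m=cv2.inRange(h,(0,0,105),(180,70,255)); yy,xx=np.mgrid[:420,:560]; m[np.hypot(xx-e[0],yy-e[1])>45]=0
        n,l,st,c=cv2.connectedComponentsWithStats(m); ys,xs=np.nonzero(l==l[int(e[1]),int(e[0])])
        P=np.c_[xs,ys].astype(np.float32); vx,vy,x0,y0=cv2.fitLine(P,cv2.DIST_L2,0,.01,.01).ravel()
        a=np.array([vx,vy]); d=proj(g+X*.18,K,C)-proj(g+X*.06,K,C); a*=np.sign(a@d)
        c0=np.array([x0,y0]); far.append(c0+a*np.percentile((P-c0)@a,99)); 
    Ps=[K@np.linalg.inv(C)[:3] for _,K,C in A]
    q=cv2.triangulatePoints(Ps[0],Ps[1],*[f.reshape(2,1).astype(float) for f in far]); q=(q[:3]/q[3]).ravel()
    print("far px",far,"xyz",q.round(4),"rel grip",(q-g).round(4))
L=[np.load(n+".npz") for n in("scene","top")]
run([(d["im"],d["K"],d["C"]) for d in L],np.array([.4596,.2734,.1]))
run([grab("scene"),grab("top")],np.array([.4517,.2925,.204]))
```

```text
far px [array([385.0958 , 252.66058], dtype=float32), array([180.41829, 179.45404], dtype=float32)] xyz [0.6271 0.3381 0.0774] rel grip [ 0.1675  0.0647 -0.0226]
far px [array([398.52765, 231.25189], dtype=float32), array([165.61928, 174.4015 ], dtype=float32)] xyz [0.6208 0.3574 0.1821] rel grip [ 0.1691  0.0649 -0.0219]
```

Relative to the grip, the tube end sits the same as when seated (-21.9 mm now, -22.6 mm then), so the tongue is level. I hand in.

```bash
python3 -c "
from bench import ctrl
print(ctrl.close_job())"
```

```text
the job is handed in; nothing more can be done
None
```

I squeezed and released the scanner trigger, pulled the latch about 17 mm, and lifted the tongue about 10 cm off the ball; it is held level and still at 50 N, and the job is handed in (no verdict was returned).

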